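# Shut and bolt the gold medal's case

## Task

Two small wooden cases stand open on the goldsmith's bench. On the one that holds the gold medal, push the lid fully shut with your fingertips, and only then push its red-tabbed bolt all the way home over the lid. Pick nothing up, do not shove the case out of its place, and leave the medal in it, the other case and everything else on the bench as they are.

Things in the scene. Friction and masses are not known exactly. Their poses are not given: they have to be found in the camera images.
- gold_case: Dark-wood case, loose on the bench, 1.5 to 2.1 kg: it holds the gold medal; on the left or the right. Box 100 (x) x 140 (y) x 50 mm high, walls 6 mm, padded floor 12 mm up. A block (44 mm wide, 60 mm high, out to x = -102 mm) on its front carries the bolt. Origin: centre of the box's underside; +x to the hinge, away from the robot (within 20 degrees), z up.
- gold_lid (a joint): Angle of this case's lid, rad: 0 shut, 1.57 upright, stop at 1.9; starts 1.6 to 1.8, leaning a little away from the robot. Flat board 100 x 140 x 8 mm, 0.12 kg, no handle, brass strip on its free edge. The stiff hinge keeps it at any angle; about 1 N at the free edge moves it. Shut, its top is 58.5 mm above the bench.
- gold_lid_hinge (a point): Middle of the hinge line (along the case's y) on the far rim: x = 50, z = 50.5 mm from the case's origin. The board's inner face passes through this line; its 8 mm lie on the outer side (up when shut, away from the robot when open).
- gold_lid_edge (a point): Middle of the lid's free edge, mid-thickness: 100 mm from the hinge along the board.
- gold_bolt (a joint): Travel of this case's bolt along the case's +x, m: 0 drawn back, 0.030 fully home (stop), its bar then over the shut lid; starts 0 to 0.005. About 1.5 N of friction, no spring, stays where left. Brass bar 46 x 28 x 6 mm, underside 62.5 mm above the bench: it passes 4 mm above the shut lid and is blocked by a lid not quite down.
- gold_bolt_tab (a point): Centre of the bolt's red thumb tab, a plate 6 mm thick (case x), 28 mm wide (case y), from 68.5 to 94.5 mm above the bench (centre 81.5). Push its face on the robot's side. At bolt 0 it is at x = -86 mm from the case's origin; it moves with the bolt.
- bar_case: Dark-wood case, loose on the bench, 1.5 to 2.1 kg: it holds two silver bars; to be left open. Box 100 (x) x 140 (y) x 50 mm high, walls 6 mm, padded floor 12 mm up. A block (44 mm wide, 60 mm high, out to x = -102 mm) on its front carries the bolt. Origin: centre of the box's underside; +x to the hinge, away from the robot (within 20 degrees), z up.
- bar_lid (a joint): Angle of this case's lid, rad: 0 shut, 1.57 upright, stop at 1.9; starts 1.6 to 1.8, leaning a little away from the robot. Flat board 100 x 140 x 8 mm, 0.12 kg, no handle, brass strip on its free edge. The stiff hinge keeps it at any angle; about 1 N at the free edge moves it. Shut, its top is 58.5 mm above the bench.
- bar_lid_hinge (a point): Middle of the hinge line (along the case's y) on the far rim: x = 50, z = 50.5 mm from the case's origin. The board's inner face passes through this line; its 8 mm lie on the outer side (up when shut, away from the robot when open).
- bar_lid_edge (a point): Middle of the lid's free edge, mid-thickness: 100 mm from the hinge along the board.
- bar_bolt (a joint): Travel of this case's bolt along the case's +x, m: 0 drawn back, 0.030 fully home (stop), its bar then over the shut lid; starts 0 to 0.005. About 1.5 N of friction, no spring, stays where left. Brass bar 46 x 28 x 6 mm, underside 62.5 mm above the bench: it passes 4 mm above the shut lid and is blocked by a lid not quite down.
- bar_bolt_tab (a point): Centre of the bolt's red thumb tab, a plate 6 mm thick (case x), 28 mm wide (case y), from 68.5 to 94.5 mm above the bench (centre 81.5). Push its face on the robot's side. At bolt 0 it is at x = -86 mm from the case's origin; it moves with the bolt.
- medal: Gold medal, 46 mm across, 6 mm thick, lying flat and loose on the padded floor of its case. Origin: centre of its underside.
- silver0: Silver bar 50 x 18 x 8 mm lying in the other case. Origin: centre of its underside.
- silver1: Second silver bar, as the first.
- hammer: Hammer lying at the right of the cases, handle towards the robot; bystander. Origin within its handle line, on the bench.
- punch: Dark steel punch, 100 mm long, 10 mm thick, lying on the bench in front of and between the cases; bystander. Origin: middle of its underside.
- bench_block: Steel bench block 90 x 90 x 30 mm at the left; bystander. Origin: centre of its underside.
- jar: Amber glass jar, 64 mm across, 85 mm high, at the left; bystander. Origin: centre of its underside.
- cup: White cup, 80 mm across, 90 mm high, at the far right; bystander. Origin: centre of its underside.
Not all that is in view belongs to the job. Leave any pink or turquoise look-alike of the gold_case alone.

How it is judged:
By the outcome, as a careful person would: the job done as asked, in the order asked, and still so for the second after the job is handed in, with the robot touching nothing.
It also fails if it takes over 45 s, if anything falls off the work surface, if the arm or the gripper's body presses on something with over 40 N, if the wrist force passes 120 N, or if a joint passes its speed limit or range.

## Robot

A 6-joint arm with a two-finger parallel gripper is mounted at the origin on the work surface. World frame = base frame: x ahead of the robot, y to its left, z up, the work surface at z = 0. Lengths are in m, angles in rad, forces in N, time in s.
With the tool pointing down it reaches from about 0.3 to 1 m from the base axis. Payload 5.1 kg.
Tool frame: the origin (TCP) lies at the very end of the fingers, on their centre line; the grasp point (between the pads) lies 19 mm behind it; z points along the fingers, y is the line along which they close (so a half turn about z gives the same grasp; the last joint's range is limited). The gripper opens to 95 mm and grips with 3 to 60 N. Pads are 20 mm wide; open, the fingers measure 119 mm over their backs; the gripper's body (75 mm by 180 mm) begins 59 mm behind the grasp point.
Start: joints at [-1.335, 0.124, 1.65, -0, 1.367, -0.083], TCP at [0.204, -0.617, 0.193] pointing down, gripper open.
Joint ranges: [-2.61, 2.61], [-1.02, 2.33], [0.03, 2.71], [-1.35, 4.49], [0.32, 2.68], [-2.91, 2.91]. Speed limits (rad/s): [2.57, 2.57, 3.14, 3.14, 3.14, 3.14].

## Interface

Orientations are given as [roll, pitch, yaw] about the fixed x, y, z axes, in that order (R = Rz(yaw) Ry(pitch) Rx(roll)).
In Python, from plant import env gives the robot as it stands.
- The arm moves only by the tool apply_moves, never from a script. Its argument "plan" is text: rows parted by semicolons, each of 5 numbers parted by spaces: the finger opening in cm, from 0 to 9.51, then the shift along the tool's x, y, z in cm, then the turn about the tool's z in degrees. In form: jaw dx dy dz yaw; .... A call has 1 to 20 rows; each row is the pose to reach, as a shift and turn from the pose commanded when the call began, along the tool's axes at that moment; what a row does not reach only later rows make up. A row lasts 1/8 s, in which the tool goes at most 62.5 mm and 10.7 degrees, less where a joint would pass 70% of its speed; a pose out of reach is approached as far as the arm can. A call with a gripper value outside its range is refused whole. The fingers move at their own pace and stop on an object; "newtons" is the grip in N (left out, the last holds). Time passes only in rows, so rows that repeat a pose let the fingers close. It gives the time, the measured TCP pose, the force, the opening and the grip force at its end, in the units of the state.
- env.get_state(): the state, without advancing time (a new reading comes with each control period).
- env.capture(name): name is "scene" or "side" or "wrist"; returns a dict with "image" (420x560x3 uint8, blue, green, red), "depth" (420x560 float32, m along the optical axis (not along the pixel's ray), 0 where there is no reading), "fx", "fy", "cx", "cy" (pixels), "dist" ([k1, k2, p1, p2, k3] as OpenCV has them; the pictures are not rectified), "rvec" (rotation vector, rad) and "tvec" (3), from world to camera coordinates, as OpenCV has them; the wrist camera has in their place "hand_eye" (4x4, takes a point from camera to tool coordinates, whose origin is the TCP and whose axes are the flange's). Camera axes: x right, y down, z forward; pixel columns grow to the right and rows downward; lengths in m; the calibration is good to about 2 mm. A picture is of the moment at which its call begins: read the wrist's pose just before it.
- env.close_job(): hands the job in; it is judged then, once.
The state is a dict: "time": time; "qpos": joint angles; "dq": joint speeds; "joint_efforts": joint torques, N m; "eef_pos": TCP position; "ee_rot": TCP orientation; "force": force on the tool from outside, world axes, zero at the start; "moment": the same for the moment, N m; "gripper_width": finger opening in m; "grasp_force": force on a finger pad.
Only numpy, scipy, OpenCV 4.12 (cv2) and the standard library are available. Lean on these libraries where they do the work, as an engineer would, in place of code of your own. Each camera call takes 0.05 s, during which the arm holds its last target. There are 200 camera calls.

## Working session

There is one attempt and no reset: what is moved stays moved. The work goes in short steps, Python scripts to look and compute and a tool call to move; the robot and the scene stay as the last step left them, time stands still between calls to the robot, and variables do not carry over. Pictures are saved under pics/ and viewed, at most 10 in all, crops included, and the job is handed in when it is done.

Besides the shell and the picture viewer there is one more tool, called as name(argument=value, ...) on one line, values as JSON. apply_moves: Moves the arm, as the interface text tells. Its arguments: {"type":"object","properties":{"plan":{"type":"string"},"newtons":{"type":"number"}},"required":["plan"]}

```bash
mkdir -p pics; ls
cat > h.py <<'E'
import numpy as np, cv2
from plant import env
def grab(n):
    s=env.get_state(); c=env.capture(n)
    c['K']=np.array([[c['fx'],0,c['cx']],[0,c['fy'],c['cy']],[0,0,1.]]); c['D']=np.array(c['dist'],float)
    if n!='wrist':
        R=cv2.Rodrigues(np.array(c['rvec'],float))[0]; t=np.array(c['tvec'],float).ravel()
        c['R']=R.T; c['o']=-R.T@t
    else:
        H=np.array(c['hand_eye']); c['s']=s
    return c
def cloud(c):
    h,w=c['depth'].shape; u,v=np.meshgrid(np.arange(w),np.arange(h))
    p=cv2.undistortPoints(np.stack([u,v],-1).reshape(-1,1,2).astype(float),c['K'],c['D']).reshape(h,w,2)
    P=np.concatenate([p,np.ones((h,w,1))],-1)*c['depth'][...,None]
    return P@c['R'].T+c['o']
def ray(c,uv,z):
    p=cv2.undistortPoints(np.array(uv,float).reshape(-1,1,2),c['K'],c['D']).reshape(-1,2)
    d=np.c_[p,np.ones(len(p))]@c['R'].T
    return c['o']+d*((z-c['o'][2])/d[:,2])[:,None]
E
python3 - <<'E'
from h import *
for n in ('scene','side'):
    c=grab(n); cv2.imwrite(f'pics/{n}0.png',c['image']); print(n,c['o'],c['R'][:,2])
s=env.get_state(); print(s['eef_pos'],s['ee_rot'],s['time'],s['force'],s['gripper_width'])
E
```

```text
pics
scene [ 1.01412163 -0.26982304  1.14466596] [-0.4713452   0.23497231 -0.8500716 ]
side [ 0.23699827 -0.73844301  1.0031107 ] [ 0.17521028  0.62577083 -0.76007383]
[ 0.2035798  -0.61663713  0.19211489] [-3.13969902e+00 -1.71888175e-04  3.18803066e-01] 0.1 [-0.151026   -0.57330856 -0.36328092] 0.09497888967002692
```

View pics/scene0.png

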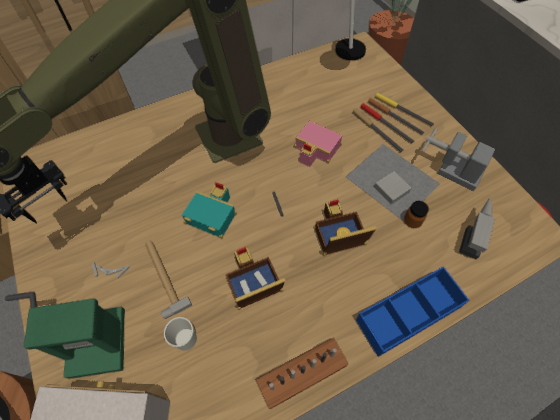

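View pics/side0.png

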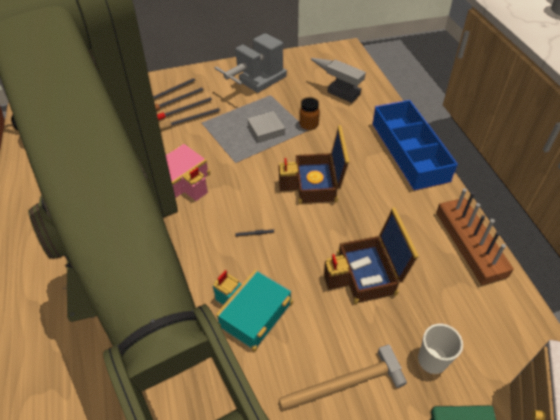

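The gold case is the left one: medal at scene (343,233) and side (315,177), red tab at scene (334,204) and side (286,163). The pink and turquoise cases are decoys.

Run:
```python
from h import *
out=[]
for n,roi in (('scene',(300,190,385,262)),('side',(270,120,360,210))):
    c=grab(n); P=cloud(c); x0,y0,x1,y1=roi
    I=c['image'][y0:y1,x0:x1]; Q=P[y0:y1,x0:x1]; hsv=cv2.cvtColor(I,cv2.COLOR_BGR2HSV)
    H,S,V=[hsv[...,i].astype(int) for i in range(3)]
    ok=c['depth'][y0:y1,x0:x1]>0
    print(n,'bench z',np.median(P[...,2][(abs(P[...,2])<.03)&(c['depth']>0)]))
    red=ok&((H<6)|(H>174))&(S>170)&(V>90)&(Q[...,2]>.06)
    print('red',red.sum(),Q[red].mean(0),Q[red].min(0),Q[red].max(0))
    near=ok&(abs(Q[...,0]-np.median(Q[red][:,0])-.07)<.15)
    rim=near&(Q[...,2]>.046)&(Q[...,2]<.054)
    r=cv2.minAreaRect(Q[rim][:,:2].astype(np.float32)*1000); print('rim',rim.sum(),r,cv2.boxPoints(r).round())
    gold=ok&(H>15)&(H<32)&(S>150)&(V>130)
    k,lab,st,ce=cv2.connectedComponentsWithStats(gold.astype(np.uint8))
    for i in range(1,k):
        if st[i,4]>12:
            m=lab==i; print('gold',ce[i]+[x0,y0],st[i,4],Q[m].mean(0).round(4),Q[m].min(0).round(3),Q[m].max(0).round(3))
    lid=near&(Q[...,2]>.07)&(Q[...,2]<.16)&~red; pts=Q[lid]
    pts=pts[np.linalg.norm(pts[:,:2]-np.median(Q[red][:,:2],0),axis=1)>.06]
    m=pts.mean(0); U,s,Vt=np.linalg.svd(pts-m,full_matrices=False); print('lid',len(pts),m,Vt.round(3),s/np.sqrt(len(pts)))
    print('lid lim',pts.min(0),pts.max(0))
```

```text
scene bench z 0.000752358908764128
red 33 [0.49600833 0.16670589 0.08795876] [0.48884502 0.15265889 0.07763699] [0.50079348 0.17900599 0.09515636]
rim 206 ((557.3779907226562, 154.6673126220703), (141.09707641601562, 154.74867248535156), 77.69203186035156) [[467. 102.]
 [618.  69.]
 [648. 207.]
 [497. 240.]]
gold [341.56756757 230.7027027 ] 37 [0.567  0.1626 0.0175] [0.555 0.142 0.011] [0.582 0.183 0.022]
gold [342.85714286 232.5       ] 14 [0.5752 0.1622 0.0191] [0.569 0.155 0.015] [0.582 0.17  0.023]
lid 476 [0.64003475 0.13452224 0.12099375] [[ 0.217  0.976  0.024]
 [-0.089  0.044 -0.995]
 [-0.972  0.214  0.096]] [0.04180901 0.02593728 0.00215207]
lid lim [0.61371986 0.06827444 0.07020448] [0.66113777 0.20525098 0.15433165]
side bench z -0.0012067262157674508
red 3 [0.49515812 0.16884945 0.09216581] [0.49392319 0.16458064 0.09001481] [0.49578449 0.17098828 0.09369075]
rim 318 ((552.4675903320312, 153.01058959960938), (145.10369873046875, 158.3045654296875), 79.79071807861328) [[462.  96.]
 [618.  68.]
 [643. 210.]
 [487. 238.]]
gold [343.27142857 143.65      ] 140 [0.6496 0.1511 0.1305] [ 0.625  0.069 -0.005] [0.731 0.357 0.151]
gold [288.31550802 168.13903743] 187 [0.5041 0.168  0.0639] [ 0.476  0.143 -0.003] [0.541 0.257 0.073]
gold [314.53947368 176.73026316] 152 [0.5781 0.161  0.0161] [0.557 0.137 0.009] [0.602 0.187 0.022]
lid 589 [0.63205534 0.12771419 0.11761455] [[-0.207 -0.976 -0.06 ]
 [ 0.166 -0.096  0.981]
 [-0.964  0.193  0.182]] [0.043326   0.0255724  0.00235856]
lid lim [0.61275374 0.0660274  0.07003037] [0.65952474 0.21201748 0.15145952]
```

apply_moves(plan="0 0 0 -6 0; 0 0 0 -11 0; 0 68.7 -55.7 -11 30.5; 0 68.7 -55.7 -11 30.5; 0 68.7 -55.7 -11 30.5; 0 68.7 -55.7 -11 30.5; 0 68.7 -55.7 -11 30.5; 0 68.7 -55.7 -11 30.5; 0 68.7 -55.7 -11 30.5; 0 68.7 -55.7 -11 30.5; 0 68.7 -55.7 -11 30.5; 0 68.7 -55.7 -11 30.5; 0 68.7 -55.7 -11 30.5; 0 68.7 -55.7 -11 30.5; 0 68.7 -55.7 -11 30.5; 0 68.7 -55.7 -11 30.5; 0 68.7 -55.7 -11 30.5; 0 68.7 -55.7 -11 30.5; 0 68.7 -55.7 -11 30.5; 0 68.7 -55.7 -11 30.5")

```text
time: 2.7
eef_pos: [0.6812, 0.1255, 0.3039]
ee_rot: [-3.142, -0.001, -0.215]
force: [0.2, -0.9, 0.6]
gripper_width: 0.0002
grasp_force: 0.0
```

```bash
python3 - <<'E'
s=open('h.py').read()
s=s.replace("H=np.array(c['hand_eye']); c['s']=s","H=np.array(c['hand_eye']); Rt=Rotation.from_euler('xyz',s['ee_rot']).as_matrix(); c['R']=Rt@H[:3,:3]; c['o']=Rt@H[:3,3]+np.array(s['eef_pos'])")
open('h.py','w').write("from scipy.spatial.transform import Rotation\n"+s)
E
python3 - <<'E'
from h import *
c=grab('wrist'); cv2.imwrite('pics/w1.png',c['image']); P=cloud(c); print(c['o'],c['R'][:,2])
Z=P[...,2]; ok=c['depth']>0
print('bench',np.median(Z[ok&(abs(Z)<.02)]))
for lo,hi in ((.046,.054),(.056,.063),(.12,.17)):
    m=(ok&(Z>lo)&(Z<hi)&(abs(P[...,0]-.58)<.14)&(abs(P[...,1]-.15)<.13)); Q=P[m]
    if len(Q)>5: r=cv2.minAreaRect(Q[:,:2].astype(np.float32)*1000); print(lo,len(Q),r,cv2.boxPoints(r).round().tolist(),Q[:,2].max())
E
```

```text
[0.75772179 0.10852316 0.49522046] [-0.26749451  0.05816759 -0.96180207]
bench -4.654209107396445e-05
0.046 495 ((589.2485961914062, 148.03109741210938), (140.38223266601562, 90.13338470458984), 77.73001098632812) [[530.0, 89.0], [618.0, 70.0], [648.0, 207.0], [560.0, 226.0]] 0.053827107638282135
0.056 84 ((634.2205810546875, 138.90316772460938), (137.74623107910156, 1.1068830490112305), 78.01155853271484) [[619.0, 72.0], [620.0, 71.0], [649.0, 206.0], [648.0, 206.0]] 0.06286718575468875
0.12 1861 ((642.4258422851562, 136.5514373779297), (140.2227783203125, 9.244235038757324), 77.83418273925781) [[623.0, 69.0], [632.0, 67.0], [662.0, 204.0], [653.0, 206.0]] 0.1512188719461009
```

View pics/w1.png

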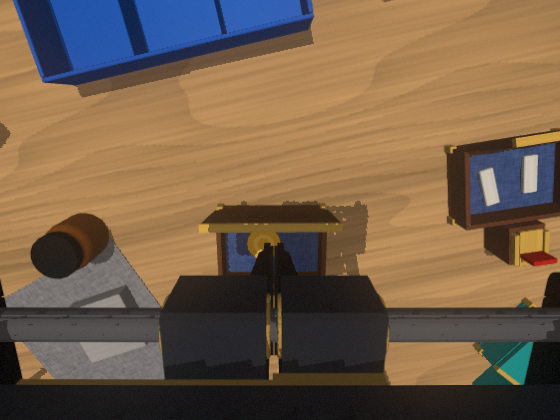

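The lid stands at about 1.68 rad, and the case frame agrees across the three views (yaw -12.2°, hinge near (0.632, 0.139)). I descend behind the lid and sweep it along its arc.

apply_moves(plan="0 0 0 6 0; 0 0 0 12 0; 0 0 0 17.4 0; 0 0 0 17.4 0; 0 -1.2 0 17.4 0; 0 -2.4 0 17.4 0; 0 -3.3 0 17.4 0; 0 -4.3 0 17.3 0; 0 -5.4 0 17.4 0; 0 -6.4 0 17.6 0; 0 -7.4 0 18 0; 0 -8.3 0 18.5 0; 0 -9.2 0 19.1 0; 0 -9.2 0 19.1 0")

```text
time: 4.5
eef_pos: [0.5904, 0.1466, 0.1112]
ee_rot: [3.141, 0.002, -0.213]
force: [0.9, -0.6, 0.7]
gripper_width: 0.0007
grasp_force: 0.0
```

apply_moves(plan="0 -0.7 0 0.7 0; 0 -1.4 0 1.5 0; 0 -2 0 2.4 0; 0 -2.4 0 3.3 0; 0 -2.7 0 4.1 0; 0 -2.8 0 4.7 0; 0 -2.9 0 5.2 0; 0 -2.9 0 5.5 0; 0 -2.9 0 5.5 0")

```text
time: 5.62
eef_pos: [0.5633, 0.1526, 0.0571]
ee_rot: [3.142, 0.0, -0.214]
force: [-0.8, 0.2, -0.4]
gripper_width: 0.0001
grasp_force: 0.0
```

Run:
```python
from h import *
c=grab('side'); cv2.imwrite('pics/s2.png',cv2.resize(c['image'][100:280,220:420],None,fx=3,fy=3))
```

```text
(no output)
```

View pics/s2.png

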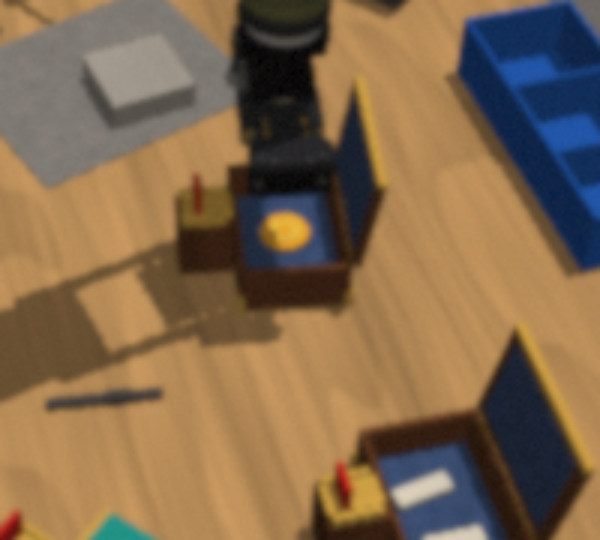

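The lid is still upright at crop (360,170), while the gripper shows at (290,150), on the far-left side. I'll check how the commanded TCP projects into both views.

Run:
```python
from h import *
s=env.get_state(); t=np.array(s['eef_pos']); print(t,s['qpos'],s['force'],s['time'])
Rt=Rotation.from_euler('xyz',s['ee_rot']).as_matrix()
ims=[]
for n in ('scene','side'):
    c=grab(n); im=c['image'].copy()
    pts=np.array([t,t-Rt[:,2]*.078,t+Rt[:,0]*.05])
    uv=cv2.projectPoints(pts,np.array(c['rvec'],float),np.array(c['tvec'],float),c['K'],c['D'])[0].reshape(-1,2); print(n,uv)
    u,v=uv[0].astype(int); f=im[v-75:v+75,u-75:u+75]; f=cv2.resize(f,(400,400))
    cv2.circle(f,(200,200),5,(0,255,0),1); ims.append(f)
c=grab('wrist'); ims.append(cv2.resize(c['image'],(0,0),fx=.7,fy=.7)[:,:])
w=np.zeros((400,392,3),np.uint8); w[:294]=ims[2]
cv2.imwrite('pics/c3.png',cv2.resize(np.hstack([ims[0],ims[1]]),(800,400))); cv2.imwrite('pics/w3.png',c['image'])
```

```text
[0.56347548 0.15265559 0.05741053] [1.72614745e-01 1.02143838e-01 1.91380403e+00 1.79966577e-05
 1.12533006e+00 1.95697923e+00] [ 0.21240802 -0.23607502 -0.44170203] 5.675
scene [[339.80812969 225.22072328]
 [342.7756198  212.71374577]
 [345.12773908 238.84950069]]
side [[310.98547115 169.27977088]
 [312.00145601 147.92091177]
 [329.33162055 168.32825173]]
```

View pics/c3.png

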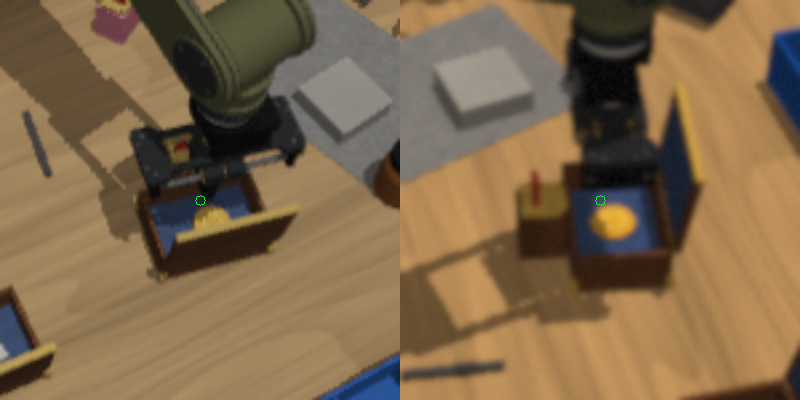

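View pics/w3.png

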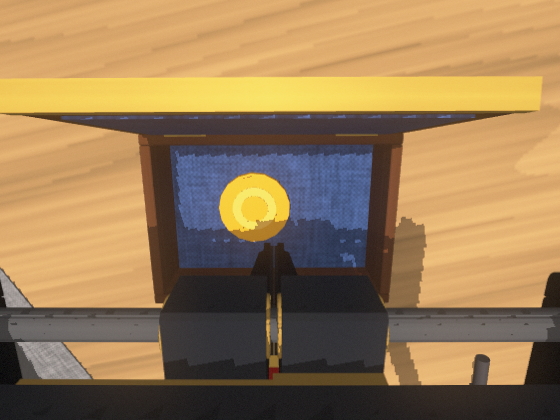

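The lid was never engaged: in both views the fingertips appear higher than the projected TCP (green). I'll measure the tip in the wrist depth.

Run:
```python
from h import *
s=env.get_state(); t=np.array(s['eef_pos']); Rt=Rotation.from_euler('xyz',s['ee_rot']).as_matrix()
c=grab('wrist'); P=(cloud(c)-t)@Rt   # tool coords
H=np.array(c['hand_eye']); 
q=c['R'].T@(t-c['o']); print('tcp px',q, c['fx']*q[0]/q[2]+c['cx'],c['fy']*q[1]/q[2]+c['cy'])
for v in (235,240,245,250,255,262,270,280,300): print(v,[P[v,u].round(3).tolist() for u in (262,268,273,279,285)])
for n in ('scene','side'):
    c=grab(n); Q=(cloud(c)-t)@Rt
    m=(c['depth']>0)&(abs(Q[...,0])<.04)&(abs(Q[...,1])<.03)&(Q[...,2]>-.075)&(Q[...,2]<.03)
    A=c['image'].max(2)<70
    X=Q[m&A]; print(n,len(X)); 
    for lo in np.arange(-.08,.03,.01):
        k=X[(X[:,2]>=lo)&(X[:,2]<lo+.01)]
        if len(k): print(round(lo,3),len(k),k.min(0).round(3),k.max(0).round(3))
    cc=c
```

```text
tcp px [-0.00034559  0.02307047  0.20543493] 272.80542060682 250.2264545509766
235 [[-0.006, -0.007, 0.04], [-0.006, -0.003, 0.041], [-0.005, 0.0, 0.039], [-0.007, 0.004, 0.045], [-0.008, 0.008, 0.045]]
240 [[-0.009, -0.007, 0.041], [-0.011, -0.003, 0.046], [-0.011, 0.0, 0.046], [-0.011, 0.004, 0.045], [-0.011, 0.008, 0.046]]
245 [[-0.015, -0.007, 0.046], [0.012, -0.002, -0.023], [-0.015, 0.0, 0.045], [0.012, 0.003, -0.023], [-0.015, 0.008, 0.046]]
250 [[-0.018, -0.007, 0.045], [0.012, -0.002, -0.03], [0.011, 0.0, -0.027], [0.012, 0.003, -0.03], [-0.019, 0.008, 0.046]]
255 [[0.013, -0.005, -0.037], [0.012, -0.002, -0.036], [0.011, 0.0, -0.033], [0.013, 0.003, -0.036], [0.012, 0.006, -0.035]]
262 [[0.013, -0.005, -0.045], [0.013, -0.002, -0.044], [0.011, 0.0, -0.04], [0.013, 0.003, -0.044], [0.013, 0.005, -0.044]]
270 [[0.012, -0.004, -0.051], [0.012, -0.002, -0.051], [0.009, 0.0, -0.044], [0.013, 0.003, -0.052], [0.012, 0.005, -0.051]]
280 [[0.036, -0.003, -0.107], [0.013, -0.002, -0.061], [0.004, 0.0, -0.044], [0.013, 0.002, -0.06], [0.036, 0.003, -0.106]]
300 [[0.036, -0.002, -0.11
[... 172 characters left out ...]
[ 0.001 -0.004 -0.05 ] [ 0.013  0.009 -0.041]
-0.04 10 [-0.007 -0.002 -0.04 ] [ 0.014  0.009 -0.031]
-0.03 4 [-0.001 -0.007 -0.028] [ 0.013  0.005 -0.022]
-0.02 1 [ 0.005  0.004 -0.019] [ 0.005  0.004 -0.019]
-0.01 5 [-0.04  -0.    -0.009] [-0.039  0.02  -0.001]
-0.0 3 [-0.04   0.009  0.001] [-0.031  0.022  0.008]
0.01 12 [-0.033 -0.004  0.012] [-0.032  0.027  0.018]
0.02 18 [-0.035 -0.008  0.021] [-0.03   0.03   0.029]
side 35
-0.03 2 [-0.007  0.006 -0.023] [-0.004  0.007 -0.022]
-0.02 2 [-0.012  0.003 -0.02 ] [-0.009  0.003 -0.019]
-0.0 17 [-0.038 -0.022  0.002] [-0.033  0.029  0.01 ]
0.01 11 [-0.039  0.001  0.011] [-0.033  0.027  0.019]
0.02 3 [-0.039  0.01   0.025] [-0.039  0.014  0.029]
```

The fingers really end about 22 mm short of the stated TCP (tool z ≈ -0.022 in all cameras), so the sweep passed over the lid's edge. I'll go back and repeat it lower.

apply_moves(plan="0 0 0 -6 0; 0 0 0 -12 0; 0 0 0 -14.5 0; 0 0 0 -14.5 0; 0 6.2 0 -14.5 0; 0 12.4 0 -14.5 0; 0 12.4 0 -14.5 0; 0 12.4 0 -9.5 0; 0 12.4 0 -5 0; 0 12.4 0 -5 0; 0 11 0 -5 0; 0 9.9 0 -5 0; 0 9 0 -5.1 0; 0 8 0 -5.1 0; 0 7 0 -5.1 0; 0 5.9 0 -4.9 0; 0 4.9 0 -4.5 0; 0 4 0 -4 0; 0 3.2 0 -3.4 0; 0 3.2 0 -3.4 0")

```text
time: 8.48
eef_pos: [0.5929, 0.1459, 0.0898]
ee_rot: [3.141, 0.003, -0.213]
force: [-0.7, 0.2, -0.0]
gripper_width: 0.0006
grasp_force: 0.0
```

Run:
```python
from h import *
ims=[cv2.resize(grab(n)['image'][r[1]:r[1]+120,r[0]:r[0]+120],(400,400)) for n,r in (('scene',(280,160)),('side',(255,105)))]
cv2.imwrite('pics/c4.png',np.hstack(ims))
```

```text
(no output)
```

View pics/c4.png

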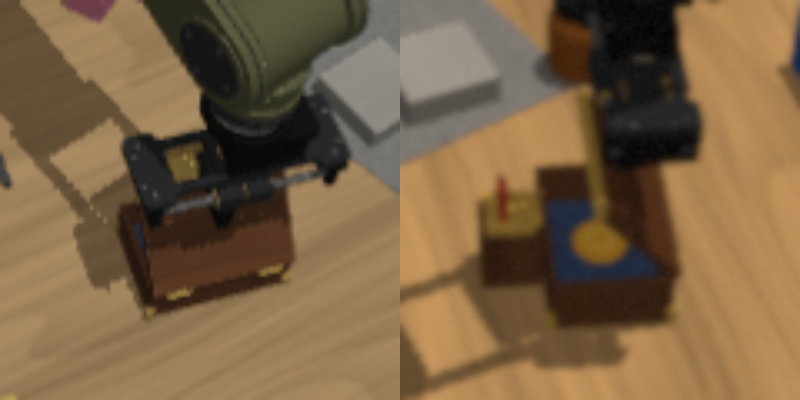

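The lid is now swung over to about 45° (brass edge at side crop (595,150)), and the medal and case are in place. I continue down along the arc.

apply_moves(plan="0 -0.7 0 0.7 0; 0 -1.4 0 1.6 0; 0 -2 0 2.5 0; 0 -2.4 0 3.4 0; 0 -2.7 0 4.2 0; 0 -2.8 0 4.8 0; 0 -2.9 0 5.2 0; 0 -2.9 0 5.5 0; 0 -2.9 0 5.6 0; 0 -2.9 0 5.6 0")

```text
time: 9.82
eef_pos: [0.5661, 0.1519, 0.0373]
ee_rot: [3.141, 0.001, -0.213]
force: [-7.2, -0.7, 10.7]
gripper_width: 0.0001
grasp_force: 5.5
```

apply_moves(plan="0 0 0 0.2 0; 0 0 0 0.3 0; 0 0 0 0.3 0")

```text
time: 10.2
eef_pos: [0.5661, 0.152, 0.037]
ee_rot: [3.14, 0.002, -0.213]
force: [-14.4, -3.0, 25.2]
gripper_width: 0.0004
grasp_force: 12.6
```

apply_moves(plan="0 0 0 -3 0; 0 0 0 -9 0; 0 -5 0 -9.5 0; 0 -10 0 -9.5 0; 0 -13 0 -9.5 0; 0 -13 0 -9.5 0; 0 -13 0 -9.5 0")

```text
time: 11.08
eef_pos: [0.4401, 0.1795, 0.1277]
ee_rot: [-3.141, -0.001, -0.214]
force: [-0.4, 0.6, 0.2]
gripper_width: 0.0003
grasp_force: 0.0
```

Run:
```python
from h import *
s=env.get_state();print(s['eef_pos'],s['force'])
for n in ('scene','side','wrist'):
    c=grab(n); P=cloud(c); Z=P[...,2]; ok=c['depth']>0
    hsv=cv2.cvtColor(c['image'],cv2.COLOR_BGR2HSV); H,S,V=[hsv[...,i].astype(int) for i in range(3)]
    near=ok&(abs(P[...,0]-.56)<.13)&(abs(P[...,1]-.15)<.12)
    red=near&((H<8)|(H>172))&(S>140)&(V>60)&(Z>.066)&(Z<.1)
    Q=P[red]; print(n,'red',len(Q)); 
    if len(Q): print(Q.mean(0).round(4),Q.min(0).round(3),Q.max(0).round(3))
    lid=near&(P[...,0]>.55)&(Z>.05)&(Z<.068); Q=P[lid]
    if len(Q)>50:
        r=cv2.minAreaRect(Q[:,:2].astype(np.float32)*1000); A=np.c_[Q[:,:2],np.ones(len(Q))]
        print('lid',len(Q),r,np.median(Q[:,2]),np.linalg.lstsq(A,Q[:,2],rcond=None)[0].round(4))
    cv2.imwrite(f'pics/{n}5.png',c['image'])
a=cv2.resize(cv2.imread('pics/scene5.png')[160:280,280:400],(400,400)); b=cv2.resize(cv2.imread('pics/wrist5.png'),(400,300)); b=np.vstack([b,np.zeros((100,400,3),np.uint8)])
cv2.imwrite('pics/c5.png',np.hstack([a,b]))
```

```text
[0.44013111 0.17952101 0.1277102 ] [-0.42563121  0.58626908  0.17576264]
scene red 36
[0.4959 0.1664 0.0886] [0.491 0.154 0.078] [0.499 0.18  0.098]
lid 1033 ((584.6973876953125, 148.63052368164062), (140.7066192626953, 97.13875579833984), 78.16675567626953) 0.058067871577871744 [-0.018   0.0051  0.0678]
side red 6
[0.4945 0.1667 0.0925] [0.492 0.157 0.089] [0.497 0.176 0.094]
lid 1076 ((586.2451782226562, 148.00946044921875), (145.05477905273438, 94.19647979736328), 80.63679504394531) 0.056461284995164396 [-0.0057  0.003   0.0593]
wrist red 497
[0.4962 0.1682 0.0929] [0.491 0.155 0.067] [0.501 0.183 0.096]
lid 10516 ((556.5573120117188, 155.4617156982422), (140.67205810546875, 43.03947830200195), 77.72318267822266) 0.05829484172052521 [ 0.0001 -0.0003  0.0583]
```

View pics/c5.png

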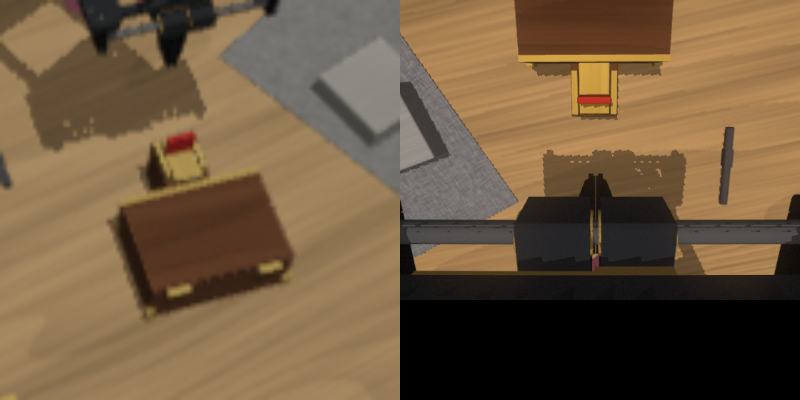

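The lid is flat and shut (z = 58.3 mm, no slope), with the red tab centred on the tool's line 57 mm ahead. I go down and push the bolt most of the way.

apply_moves(plan="0 0 0 4 0; 0 0 0 7.2 0; 0 0 0 7.2 0; 0 2 0.0 7.2 0; 0 3.5 0 7.2 0; 0 4.2 0 7.2 0; 0 4.8 0 7.2 0; 0 5.4 0 7.2 0; 0 5.9 0 7.2 0; 0 6.4 0 7.2 0; 0 6.4 0 7.2 0")

```text
time: 12.6
eef_pos: [0.5021, 0.1658, 0.0552]
ee_rot: [3.141, -0.001, -0.214]
force: [-0.1, 0.8, 0.1]
gripper_width: 0.0007
grasp_force: 0.0
```

```bash
cat > m.py <<'E'
from h import *
s=env.get_state();print(s['eef_pos'],s['force'])
ex=np.array([np.cos(-.213),np.sin(-.213)])
for n in ('scene','wrist'):
    c=grab(n); P=cloud(c); Z=P[...,2]; ok=c['depth']>0
    hsv=cv2.cvtColor(c['image'],cv2.COLOR_BGR2HSV); H,S,V=[hsv[...,i].astype(int) for i in range(3)]
    near=ok&(abs(P[...,0]-.56)<.13)&(abs(P[...,1]-.15)<.12)
    red=near&((H<8)|(H>172))&(S>140)&(V>60)&(Z>.066)&(Z<.1); Q=P[red]
    print(n,'red',len(Q),((Q[:,:2]-[.581,.149])@ex).mean() if len(Q) else '')
    lid=near&(P[...,0]>.55)&(Z>.05)&(Z<.0615); L=P[lid]
    if len(L)>50: print('lid x range',np.percentile((L[:,:2]-[.581,.149])@ex,[1,99]).round(4),L[:,:2].mean(0).round(4))
    cv2.imwrite(f'pics/{n}6.png',c['image'])
E
python3 m.py
```

```text
[0.50211085 0.16582204 0.05517498] [-0.06548953  0.76838239  0.10439102]
scene red 39 -0.06406176303373101
lid x range [-0.0393  0.0503] [0.591  0.1513]
wrist red 1686 -0.06308639099157382
lid x range [-0.0395  0.0415] [0.5887 0.1525]
```

apply_moves(plan="0 0.2 0 0 0; 0 0.4 0 0 0; 0 0.4 0 0 0")

```text
time: 13.08
eef_pos: [0.5056, 0.1651, 0.0552]
ee_rot: [3.141, 0.0, -0.214]
force: [-0.1, 0.0, 1.7]
gripper_width: 0.0004
grasp_force: 0.4
```

apply_moves(plan="0 0.1 0 0 0; 0 0.1 0 0 0")

```text
time: 13.32
eef_pos: [0.5058, 0.165, 0.0552]
ee_rot: [3.141, 0.002, -0.213]
force: [-4.3, 0.3, 3.2]
gripper_width: 0.0004
grasp_force: 2.6
```

apply_moves(plan="0 0.1 0 0 0; 0 0.1 0 0 0")

```text
time: 13.58
eef_pos: [0.5058, 0.165, 0.0552]
ee_rot: [3.141, 0.004, -0.214]
force: [-8.3, 1.8, 5.5]
gripper_width: 0.0004
grasp_force: 4.3
```

The travel stopped while the force rose to 8 N, so the bolt is at its stop. I back off and check.

apply_moves(plan="0 -3 0 0 0; 0 -7 0 0 0; 0 -7 0 -6 0; 0 -7 0 -9 0; 0 -7 0 -9 0")

```text
time: 14.2
eef_pos: [0.442, 0.1802, 0.149]
ee_rot: [-3.138, -0.008, -0.213]
force: [0.0, -0.5, 0.1]
gripper_width: 0.0005
grasp_force: 0.0
```

```bash
python3 m.py
python3 - <<'E'
import cv2,numpy as np
a=cv2.resize(cv2.imread('pics/scene6.png')[140:320,160:400],(400,300)); b=cv2.resize(cv2.imread('pics/wrist6.png'),(400,300))
cv2.imwrite('pics/c6.png',np.hstack([a,b]))
E
```

```text
[0.44198888 0.18020217 0.14895863] [ 0.01460462 -0.50117169  0.08992816]
scene red 34 -0.06034973213411736
lid x range [-0.0401  0.0503] [0.5908 0.1504]
wrist red 393 -0.06116841409961074
lid x range [-0.0423  0.0009] [0.5679 0.1633]
```

View pics/c6.png

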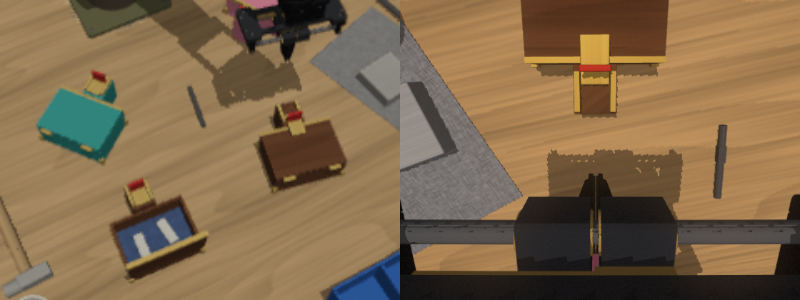

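The bar lies over the shut lid (tab at wrist crop (595,68)), and the other case, punch and hammer are untouched. I'll check the tab's position relative to the lid edge and block in the same view.

Run:
```python
from h import *
th=-.213; ex=np.array([np.cos(th),np.sin(th)]); ey=np.array([-ex[1],ex[0]])
c=grab('wrist'); P=cloud(c); d=P[...,:2]-[.581,.149]; X=d@ex; Y=d@ey; Z=P[...,2]; ok=c['depth']>0
hsv=cv2.cvtColor(c['image'],cv2.COLOR_BGR2HSV); H,S,V=[hsv[...,i].astype(int) for i in range(3)]
red=ok&((H<8)|(H>172))&(S>140)&(V>60)&(Z>.07)&(Z<.1)&(abs(X+.06)<.03)
f=lambda n,m:print(n,m.sum(),'X',np.percentile(X[m],[1,5,50,95,99]).round(4),'Y',Y[m].mean().round(4),'Z',np.percentile(Z[m],[5,50,95]).round(4))
f('tab',red); f('tab top',red&(Z>.092)); 
f('lid side',ok&(Z>.056)&(Z<.0605)&(abs(Y)>.03)&(abs(Y)<.07)&(X<-.03)&(X>-.08))
f('block',ok&(Z>.0575)&(Z<.0625)&(abs(Y)<.02)&(X<-.055)&(X>-.12))
f('bar',ok&(Z>.065)&(Z<.072)&(abs(Y)<.02)&(X>-.1)&(X<0))
```

```text
tab 399 X [-0.0636 -0.0636 -0.0612 -0.0589 -0.0588] Y 0.0009 Z [0.093  0.0942 0.0953]
tab top 398 X [-0.0636 -0.0636 -0.0612 -0.0589 -0.0588] Y 0.0009 Z [0.093  0.0942 0.0953]
lid side 4421 X [-0.0551 -0.0544 -0.0424 -0.0313 -0.0301] Y 0.0012 Z [0.0571 0.0583 0.0595]
block 1945 X [-0.1066 -0.1057 -0.0904 -0.0612 -0.0571] Y 0.0004 Z [0.0586 0.0597 0.0609]
bar 3316 X [-0.0981 -0.0918 -0.0555 -0.0329 -0.0308] Y 0.0001 Z [0.0671 0.0685 0.0703]
```

Relative to the lid edge and the block (both reading 5 mm low), the tab is at -56.3 mm, so the bolt is home.

```bash
python3 -c "
from plant import env; print(env.close_job())"
```

```text
the job is handed in; nothing more can be done
None
```

I shut the gold-medal case's lid flat, then pushed its bolt home (tab within about 1 mm of its fully home position), and handed the job in at about 14 s with the arm clear; my first sweep passed over the lid without moving it, and I saw no shift in the case or its neighbours.

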